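# Lay out the weighing station for a balm batch

### The arm

A 7-joint arm with a two-finger parallel gripper is mounted at the origin on the work surface. World frame = base frame: x ahead of the robot, y to its left, z up, the work surface at z = 0. Lengths are in mm, angles in rad, forces in N, time in s.
With the tool pointing down it reaches from about 350 to 900 mm from the base axis. Payload 8.1 kg.
Tool frame: the origin (TCP) lies at the very end of the fingers, on their centre line; the grasp point (between the pads) lies 19 mm behind it; y points along the fingers, z is the direction in which the jaws open and shut, and the axes are right-handed (so a half turn about y gives the same grasp; the last joint's range is limited). The gripper opens to 92 mm and grips with 3 to 60 N. Pads are 19 mm wide; open, the fingers measure 130 mm over their backs; the gripper's body (75 mm by 190 mm) begins 47 mm behind the grasp point.
Start: joints at [-1.288, 0.434, 0.025, 1.573, -0.012, 1.134, -0.075], TCP at [235.216, 579.065, 188.642] pointing down, gripper open.
Joint ranges: [-2.62, 2.62], [-0.44, 2.09], [-1.27, 1.32], [0.08, 2.57], [-1.32, 4.46], [0.12, 2], [-2.74, 2.74]. Speed limits (rad/s): [2.22, 2.22, 3.01, 3.01, 3.14, 3.14, 3.14].

### API

Orientations are given as a unit quaternion [w, x, y, z].
In Python, from cell import arm, eyes gives the robot as it stands.
- The arm moves only by the tool drive_tool, never from a script. Its argument "motion" is text: rows parted by semicolons, each of 5 numbers parted by spaces: the shift along the tool's x, y, z in m, then the turn about the tool's y in degrees, then the opening, from 0 (shut) to 1 (fully open). In form: x y z twist hand; .... A call has 1 to 20 rows; each row is the pose to reach, as a shift and turn from the pose commanded when the call began, along the tool's axes at that moment; what a row does not reach only later rows make up. A row lasts 1/10 s, in which the tool goes at most 50 mm and 8.59 degrees, less where a joint would pass 70% of its speed; a pose out of reach is approached as far as the arm can. A call with a gripper value outside its range is refused whole. The fingers move at their own pace and stop on an object; the grip force is fixed at half the most. Time passes only in rows, so rows that repeat a pose let the fingers close. It gives the time, the measured TCP pose, the force and the opening at its end, in the units of the state.
- arm.sense(): the state, without advancing time (a new reading comes with each control period).
- eyes.get_image(name): name is "side" or "top" or "wrist"; returns a dict with "image" (420x560x3 uint8, red, green, blue), "depth" (420x560 float32, mm along the optical axis (not along the pixel's ray), 0 where there is no reading), "K" (3x3 intrinsics, pixels), "world_from_camera" (4x4, takes a point from camera to world coordinates). Camera axes: x right, y down, z forward; pixel columns grow to the right and rows downward; lengths in mm; the calibration is good to about 2 mm. A picture is of the moment at which its call begins.
- arm.close_job(): hands the job in, once; it reports no verdict.
The state is a dict: "clock": time; "joint_positions": joint angles; "joint_velocities": joint speeds; "joint_torque": joint torques, N m; "tcp_pos": TCP position; "tcp_rot": TCP orientation; "force": force on the tool from outside, world axes, zero at the start; "ft_torque": the same for the moment, N m; "opening": opening from 0.0 (shut) to 1.0 (fully open).
Only numpy, scipy, OpenCV 4.12 (cv2) and the standard library are available. Lean on these libraries where they do the work, as an engineer would, in place of code of your own. Each camera call takes 0.05 s, during which the arm holds its last target.

### The job

Lay out the bench for the next batch: stand the steel beaker in the middle of the scale's pan, the squat jar in the middle of the cork trivet with the small flat tin centred on top of its lid, and the taller amber dropper bottle on the bench close beside the scale (a gap of about 2 cm), on the side towards the trivet and level with the centre of the pan. Keep everything upright, set each thing down without dropping it, and leave the short bottle, the tall jar and the white dish where they are.

Things in the scene. Friction and masses are not known exactly. Their poses are not given: they have to be found in the camera images.
- scale: Target, fixed: compact white kitchen scale, 170 mm deep (its x), 150 mm wide (its y), 30 mm high body with a raised round metal weighing pan 120 mm across. Origin at the centre of its underside on the bench, z up; the display panel (top 36 mm above the bench) is at its -x edge, turned roughly to the robot; the pan's centre is at x = +20 mm, y = 0, with the flat pan top 45 mm above the bench. Its sides are at y = +75 and -75 mm.
- trivet: Target, fixed: round flat cork trivet, 100 mm diameter, 8 mm thick, lying on the bench on the other side of the robot's midline from the scale. Origin at the centre of its underside, z up.
- beaker: Loose: open straight-sided cylindrical steel beaker (cup without handle), outer diameter 56 mm, 68 mm high, wall 2.5 mm, about 130 g. Origin at the centre of its underside, z up.
- jar: Loose: squat glass jar with pale grey-white contents and a flat black lid of the same width, diameter 56 mm, 45 mm high over the lid, about 160 g. It is wider and lower than the tall jar. Origin at the centre of its underside, z up.
- tin: Loose: small flat round aluminium tin, diameter 43 mm, 20 mm high, about 40 g. Origin at the centre of its underside, z up.
- tall_bottle: Loose: the taller of two amber glass dropper bottles. Straight body 34 mm diameter up to 56 mm height, shoulder to 66 mm, black collar 22 mm diameter up to 80 mm, narrow rubber teat 12 mm diameter up to 100 mm overall, about 100 g. Origin at the centre of its underside, z up.
- short_bottle: Loose bystander, to be left alone: the shorter amber dropper bottle, same 34 mm diameter body, 66 mm high overall. Origin at the centre of its underside, z up.
- tall_jar: Loose bystander, to be left alone: the narrow tall glass jar with pale grey-white contents and a flat black lid, diameter 48 mm, 75 mm high. Origin at the centre of its underside, z up.
- dish: Loose bystander, to be left alone: small open white ceramic dish, 68 mm across the rim, 22 mm high. Origin at the centre of its underside, z up.
Mind the look-alikes: they are no part of the job. What is shaped like the jar but purple or red is not meant.

How it is judged:
By the outcome, as a careful person would: the job done as asked, in the order asked, and still so for the second after the job is handed in, with the robot touching nothing.
It also fails if it takes over 128 s, if anything falls off the work surface, if the arm or the gripper's body presses on something with over 40 N, if the wrist force passes 120 N, or if a joint passes its speed limit or range.

## Working session

There is one attempt and no reset: what is moved stays moved. The work goes in short steps, Python scripts to look and compute and a tool call to move; the robot and the scene stay as the last step left them, time stands still between calls to the robot, and variables do not carry over. Pictures are saved under pics/ and viewed, and the job is handed in when it is done.

Besides the shell and the picture viewer there is one more tool, called after "Call:" by a JSON object that holds its "fn" and its "kwargs", one argument or row to a line. drive_tool: Moves the arm, as the interface text tells. Its arguments: {"type":"object","properties":{"motion":{"type":"string"}},"required":["motion"]}

```bash
mkdir -p pics; ls
python3 - <<'E'
from cell import arm, eyes
import cv2, numpy as np
for n in ["side","top","wrist"]:
    d=eyes.get_image(n); cv2.imwrite(f"pics/a_{n}.png",d["image"][:,:,::-1])
    np.savez(f"a_{n}.npz",**d)
    print(n,d["K"].round(1).tolist(),d["world_from_camera"].round(3).tolist())
print(arm.sense())
E
```

```text
pics
side [[425.5, 0.0, 277.1], [0.0, 425.5, 209.1], [0.0, 0.0, 1.0]] [[0.946, -0.21, 0.246, 234.744], [-0.323, -0.555, 0.766, -895.88], [-0.024, -0.805, -0.593, 745.423], [0.0, 0.0, 0.0, 1.0]]
top [[417.6, 0.0, 274.0], [0.0, 417.6, 210.7], [0.0, 0.0, 1.0]] [[-0.025, -0.998, 0.066, 444.542], [-1.0, 0.025, 0.003, 30.18], [-0.004, -0.066, -0.998, 1305.13], [0.0, 0.0, 0.0, 1.0]]
wrist [[290.1, 0.0, 279.5], [0.0, 290.1, 208.4], [0.0, 0.0, 1.0]] [[0.377, 0.882, 0.284, 157.547], [0.926, -0.359, -0.117, 609.351], [-0.002, 0.307, -0.952, 383.641], [0.0, 0.0, 0.0, 1.0]]
{'clock': 0.15, 'joint_positions': array([-1.2875695 ,  0.43503615,  0.02499245,  1.57388392, -0.01158425,
        1.13401318, -0.07512162]), 'joint_velocities': array([ 1.81039190e-03, -3.13499870e-03,  2.80302439e-04, -1.83695724e-04,
        4.84280193e-05, -6.15703972e-04,  1.14104769e-04]), 'joint_torque': array([ 1.53611647e-03, -6.68259144e+01,  9.85692479e-01, -3.14696360e+01,
       -6.05063047e-02,  3.93352169e-02,  1.10602800e-04]), 'tcp_pos': array([235.10225308, 578.62420917, 188.04375982]), 'tcp_rot': array([-0.69356156,  0.69440429, -0.13563581,  0.13556538]), 'force': array([ 0.28794408, -0.058954  ,  0.14890985]), 'ft_torque': array([-0.02609326, -0.01554138, -0.02618732]), 'opening': 0.9979187039013064}
```

View pics/a_top.png

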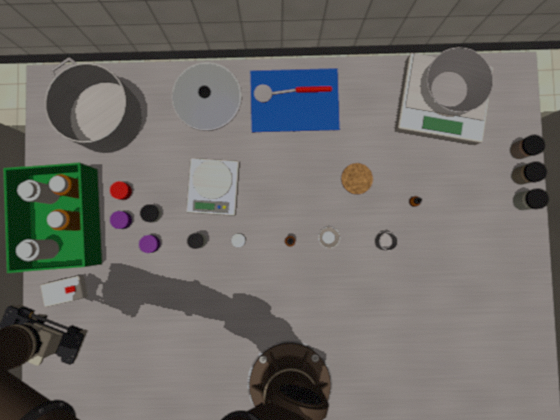

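View pics/a_side.png

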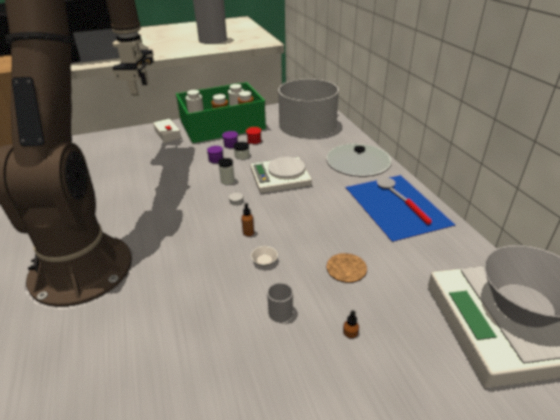

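View pics/a_wrist.png

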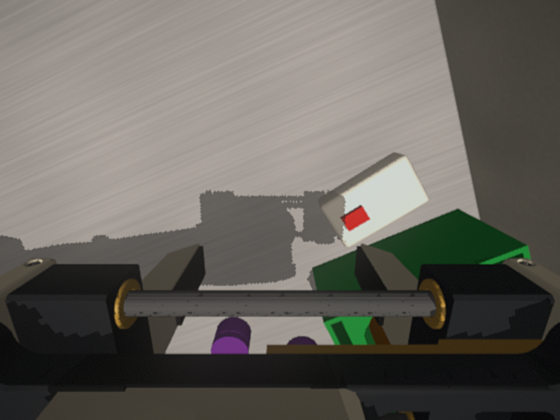

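The top view shows the compact scale at (213,187), the trivet at (357,179), a beaker at (386,240), the dish at (329,237) and the tin at (238,240). There are two amber bottles at (290,240) and (415,201), and two black-lidded jars at (150,213) and (196,240). The large scale with the pot at (445,100) is a distractor. Next I'll measure each one.

```bash
cat > h.py <<'E'
import numpy as np, cv2
def load(n): return dict(np.load(n))
def cloud(d):
    K=d["K"];T=d["world_from_camera"];z=d["depth"]
    v,u=np.mgrid[0:z.shape[0],0:z.shape[1]]
    p=np.stack([(u-K[0,2])/K[0,0]*z,(v-K[1,2])/K[1,1]*z,z],-1)
    return p@T[:3,:3].T+T[:3,3]
def ray(d,u,v,h):
    K=d["K"];T=d["world_from_camera"]
    r=T[:3,:3]@np.array([(u-K[0,2])/K[0,0],(v-K[1,2])/K[1,1],1]);c=T[:3,3]
    return c+r*(h-c[2])/r[2]
def pix(d,p):
    K=d["K"];T=d["world_from_camera"]
    q=T[:3,:3].T@(np.array(p)-T[:3,3]);q=K@q
    return q[:2]/q[2]
E
python3 - <<'E'
from h import *
d=load("a_top.npz");P=cloud(d)
s=load("a_side.npz");S=cloud(s)
for nm,(u,v) in dict(blackA=(150,213),blackB=(196,240),tin=(238,240),botA=(290,240),dish=(329,237),beaker=(386,240),botB=(415,201),scale=(213,180),triv=(357,179),bench=(330,300)).items():
    w=P[v-14:v+15,u-14:u+15].reshape(-1,3)
    m=w[:,2]>8
    zt=np.percentile(w[m][:,2],97) if m.any() else 0
    t=w[(w[:,2]>zt-6)]
    print(nm,"top z",zt.round(1),"top ext",np.percentile(t,2,0).round(),np.percentile(t,98,0).round(),"med",np.median(t,0).round(1),"floor",np.percentile(w[:,2],5).round(1))
a=cv2.resize(d["image"][160:280,90:450][:,:,::-1],None,fx=2.2,fy=2.2,interpolation=cv2.INTER_CUBIC)
b=cv2.resize(s["image"][110:350,130:390][:,:,::-1],None,fx=2.5,fy=2.5,interpolation=cv2.INTER_CUBIC)
cv2.imwrite("pics/b_top.png",a);cv2.imwrite("pics/b_side.png",b)
for p in ["blackA"]: pass
E
```

```text
blackA top z 49.8 top ext [506. 385.  44.] [557. 436.  51.] med [532.4 410.4  46. ] floor -3.3
blackB top z 80.0 top ext [424.  30.  74.] [ 463.  288. 1305.] med [444.6 264.9  75.9] floor -3.8
tin top z 26.8 top ext [423.  30.  21.] [ 460.  164. 1305.] med [441.8 145.9  22.1] floor -3.3
botA top z 101.7 top ext [432. -16.  97.] [ 444.   21. 1017.] med [438.1 -13.4 100.2] floor -3.5
dish top z 26.1 top ext [ 413. -166.   20.] [ 475.   30. 1305.] med [ 444.5 -128.7   22.7] floor -2.9
beaker top z 70.6 top ext [ 402. -330.   65.] [ 455. -277.   73.] med [ 431.6 -299.7   68.5] floor -2.9
botB top z 69.0 top ext [ 445. -407.   63.] [ 553.   30. 1305.] med [ 546.9 -402.1   66.7] floor -3.4
scale top z 50.6 top ext [583. 174.  45.] [668. 259.  51.] med [624.5 216.4  46.9] floor 41.5
triv top z 14.3 top ext [ 579. -271.    8.] [ 665. -185.   14.] med [ 625.1 -227.    10.2] floor 0.1
bench top z 1305.1 top ext [ 445.   30. 1305.] [ 445.   30. 1305.] med [ 444.5   30.2 1305.1] floor -4.1
```

View pics/b_top.png

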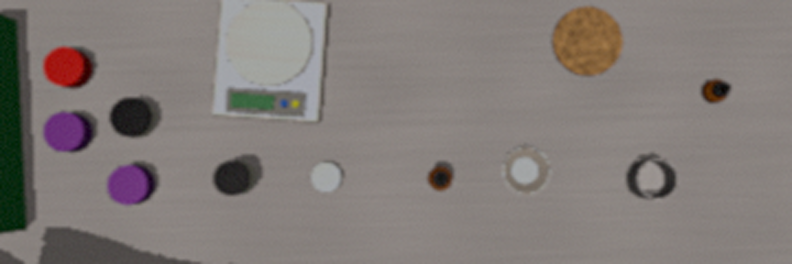

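View pics/b_side.png

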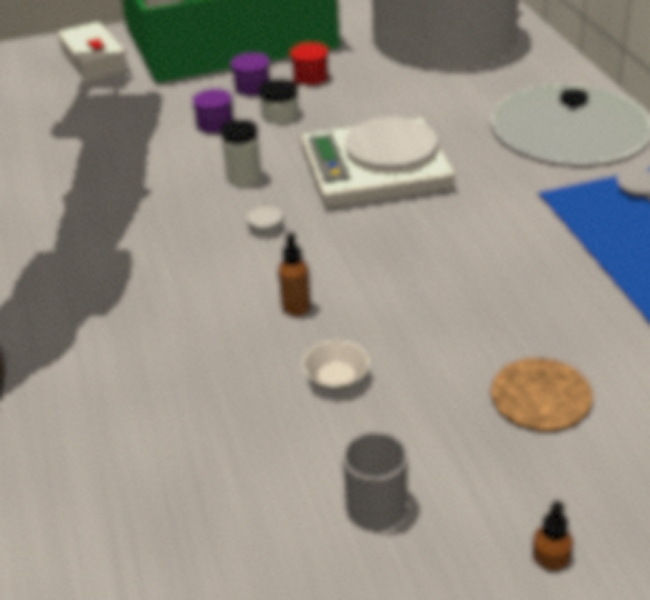

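```bash
cat >> h.py <<'E'
from scipy.spatial.transform import Rotation as Rn
def R(q): return Rn.from_quat([q[1],q[2],q[3],q[0]]).as_matrix()
def to(st,target,yaw=None):
    """shift in tool axes (m) to world target mm; twist deg to put jaw axis (z) at yaw deg (mod 180)"""
    M=R(st["tcp_rot"]);sh=M.T@(np.array(target,float)-st["tcp_pos"])/1000
    zy=np.degrees(np.arctan2(M[1,2],M[0,2]))
    out=[sh.round(4).tolist(),"jaw yaw",round(zy,2)]
    if yaw is not None:
        # tool y down: positive turn about y = negative yaw
        t=-(yaw-zy);t=(t+90)%180-90
        out+=["twist",round(t,2)]
    return out
E
python3 - <<'E'
from h import *
from cell import arm
st=arm.sense();print(R(st["tcp_rot"]).round(4).tolist(),st["tcp_pos"])
d=load("a_top.npz");img=d["image"];P=cloud(d);hsv=cv2.cvtColor(img,cv2.COLOR_RGB2HSV)
# trivet
m=cv2.inRange(hsv,(5,90,80),(25,255,255));c,_=cv2.findContours(m,0,1)
for k in c:
    if cv2.contourArea(k)>300:
        (u,v),r=cv2.minEnclosingCircle(k);M=cv2.moments(k);u,v=M['m10']/M['m00'],M['m01']/M['m00']
        print("cork",u,v,r,cv2.contourArea(k),ray(d,u,v,8).round(1))
# heights-based blobs
Z=P[:,:,2]
def blob(name,u,v,lo,hi,h,win=30):
    w=np.zeros(Z.shape,np.uint8);w[v-win:v+win+1,u-win:u+win+1]=1
    m=((Z>lo)&(Z<hi)&(w>0)&(d["depth"]>0)).astype(np.uint8)
    c,_=cv2.findContours(m,0,cv2.CHAIN_APPROX_NONE);k=max(c,key=cv2.contourArea)
    (uc,vc),r=cv2.minEnclosingCircle(k);M=cv2.moments(k);uu,vv=M['m10']/M['m00'],M['m01']/M['m00']
    e=cv2.fitEllipse(k) if len(k)>5 else None
    a=ray(d,uc,vc,h);sc=(1305-h)/417.6
    print(name,"encl",a.round(1),"r",round(r*sc,1),"mom",ray(d,uu,vv,h).round(1),"ell",ray(d,*e[0],h).round(1),np.round(np.array(e[1])*sc,1))
    return k
blob("jar",150,213,36,60,45,16)
blob("tin",238,240,12,35,20,12)
blob("beaker",386,240,58,80,68,16)
blob("botcollar",290,240,66,120,80,12)
blob("botall",290,240,45,120,60,12)
blob("pan",213,180,41,60,45,28)
k=blob("scale",213,187,15,60,30,36)
r=cv2.minAreaRect(k);print(r,[ray(d,*b,30).round(1).tolist() for b in cv2.boxPoints(r)])
blob("purple1",121,219,36,60,45,14);blob("purple2",149,243,36,60,45,14)
# white scale colour mask
m=((hsv[...,1]<40)&(hsv[...,2]>165)).astype(np.uint8);w=np.zeros_like(m);w[145:230,175:250]=1;m=m*w
m=cv2.morphologyEx(m,cv2.MORPH_CLOSE,np.ones((15,15)));c,_=cv2.findContours(m,0,1);k=max(c,key=cv2.contourArea)
r=cv2.minAreaRect(k);print(r,[ray(d,*b,30).round(1).tolist() for b in cv2.boxPoints(r)])
E
```

```text
[[0.9264, -0.0003, 0.3764], [-0.3764, -0.0012, 0.9264], [0.0001, -1.0, -0.0012]] [235.10225308 578.62420917 188.04375982]
cork 356.6629213483146 178.2682584269663 15.586153030395508 712.0 [ 625.1 -227.3    8. ]
jar encl [531.7 411.1  45. ] r 28.5 mom [531.1 411.2  45. ] ell [531.1 411.2  45. ] [52.4 54.9]
tin encl [441.8 145.   20. ] r 21.2 mom [441.9 145.   20. ] ell [441.8 145.   20. ] [38.8 41.2]
beaker encl [ 428.2 -302.9   68. ] r 29.0 mom [ 428.3 -303.    68. ] ell [ 428.3 -303.    68. ] [53.6 56. ]
botcollar encl [436.2 -11.   80. ] r 12.1 mom [436. -12.  80.] ell [436.2 -11.8  80. ] [20.4 22. ]
botall encl [436.6 -12.   60. ] r 16.7 mom [436.2 -12.3  60. ] ell [436.2 -12.3  60. ] [30.8 31.5]
pan encl [628.9 218.7  45. ] r 59.3 mom [629.2 219.1  45. ] ell [629.3 219.1  45. ] [114.  116.3]
scale encl [608.4 219.8  30. ] r 109.0 mom [608.2 219.5  30. ] ell [608.3 219.6  30. ] [171.4 195.8]
((212.80458068847656, 186.23602294921875), (49.08921813964844, 55.073970794677734), 4.085616588592529) [[531.4, 301.9, 30.0], [701.1, 287.9, 30.0], [686.3, 136.9, 30.0], [516.9, 152.1, 30.0]]
purple1 encl [512.5 501.6  45. ] r 29.3 mom [512.8 502.2  45. ] ell [512.8 502.2  45. ] [52.7 56.4]
purple2 encl [438.2 414.8  45. ] r 28.7 mom [438.  414.9  45. ] ell [438.  414.9  45. ] [53.  55.3]
((212.00442504882812, 185.93936157226562), (45.244895935058594, 51.4964714050293), 4.184916019439697) [[537.4, 298.1, 30.0], [696.0, 284.7, 30.0], [682.2, 145.6, 30.0], [523.8, 160.1, 30.0]]
```

Every measured size matches the description. The squat jar is black lid A, with its top at 46 mm. Black lid B is the tall jar, 76 mm. The bottle at (290,240) is the tall one, 100 mm, and (415,201) is the short one, 67 mm. The enlarged crops confirm all of this, so I'll start with the beaker.

Run:
```python
from h import *
from cell import arm
st=arm.sense()
print(to(st,(480,150,190),0));print(to(st,(428.3,-303,190),0))
```

```text
[[0.3882, -0.0015, -0.3049], 'jaw yaw', np.float64(67.89), 'twist', np.float64(67.89)]
[[0.5108, -0.001, -0.7441], 'jaw yaw', np.float64(67.89), 'twist', np.float64(67.89)]
```

Call:
{"fn": "drive_tool", "kwargs": {
  "motion": "0.03 0 -0.024 5 1; 0.06 0 -0.048 10 1; 0.09 0 -0.072 16 1; 0.12 0 -0.096 22 1; 0.15 0 -0.12 28 1; 0.18 0 -0.144 34 1; 0.21 0 -0.168 40 1; 0.24 0 -0.192 46 1; 0.27 0 -0.216 52 1; 0.3 0 -0.24 58 1; 0.33 0 -0.264 63 1; 0.36 0 -0.288 66 1; 0.388 0 -0.31 67.9 1; 0.405 0 -0.35 67.9 1; 0.418 0 -0.39 67.9 1; 0.43 0 -0.43 67.9 1; 0.44 0 -0.47 67.9 1; 0.45 0 -0.505 67.9 1; 0.46 0 -0.54 67.9 1; 0.46 0 -0.54 67.9 1"
}}

```text
clock: 2.15
tcp_pos: [457.0, -99.5, 188.9]
tcp_rot: [-0.498, 0.498, -0.501, 0.502]
force: [-0.3, -0.1, 0.1]
opening: 1.001
```

Run:
```python
from h import *
from cell import arm
st=arm.sense();print(st["joint_positions"].round(2),st["tcp_pos"].round(1))
print(to(st,(428.3,-303,130),0));print(to(st,(428.3,-303,22),0))
```

```text
[-0.41  0.18  0.6   1.98 -0.12  1.02  0.24] [457.  -99.5 188.9]
[[0.2036, 0.0592, -0.0272], 'jaw yaw', np.float64(-0.42), 'twist', np.float64(-0.42)]
[[0.2035, 0.1672, -0.0273], 'jaw yaw', np.float64(-0.42), 'twist', np.float64(-0.42)]
```

Call:
{"fn": "drive_tool", "kwargs": {
  "motion": "0.035 0 -0.005 0 1; 0.07 0 -0.01 0 1; 0.105 0.01 -0.015 0 1; 0.14 0.02 -0.02 0 1; 0.17 0.04 -0.024 0 1; 0.19 0.055 -0.026 0 1; 0.2035 0.06 -0.0273 0 1; 0.2035 0.06 -0.0273 0 1; 0.2035 0.06 -0.0273 0 1"
}}

```text
clock: 3.05
tcp_pos: [431.0, -297.1, 128.6]
tcp_rot: [0.5, -0.5, 0.5, -0.5]
force: [0.2, 0.0, 0.0]
opening: 0.998
```

Run:
```python
from h import *
from cell import arm,eyes
st=arm.sense();print(st["tcp_pos"].round(1))
print(to(st,(428.3,-303,22),0))
w=eyes.get_image("wrist")
im=w["image"][:,:,::-1].copy()
for p,c in (((428.3,-303,68),(0,0,255)),(tuple(st["tcp_pos"]),(0,255,0))):
    q=pix(w,p);print(q);cv2.circle(im,tuple(int(a) for a in q),4,c,1)
for a in np.linspace(0,6.28,60):
    q=pix(w,(428.3+28*np.cos(a),-303+28*np.sin(a),68));cv2.circle(im,tuple(int(x) for x in q),1,(0,0,255),-1)
cv2.imwrite("pics/c_wrist.png",im)
```

```text
[ 431.  -297.1  128.6]
[[0.0059, 0.1066, -0.0026], 'jaw yaw', np.float64(-0.01), 'twist', np.float64(-0.01)]
[276.96207513 214.29774678]
[279.76195987 233.80276298]
```

View pics/c_wrist.png

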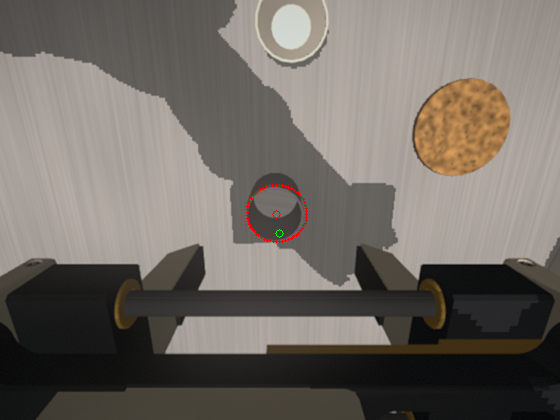

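Run:
```python
from h import *
from cell import arm,eyes
st=arm.sense();print(st["clock"],st["tcp_pos"].round(1),st["joint_velocities"].round(3))
w=eyes.get_image("wrist");print(w["world_from_camera"].round(2).tolist())
P=cloud(w);t=P[150:250,235:320].reshape(-1,3);t=t[(t[:,2]>58)&(t[:,2]<80)];print(len(t),t.min(0).round(1),t.max(0).round(1),np.percentile(t,[3,97],0).round(1).tolist())
im=w["image"][150:260,215:340][:,:,::-1]
cv2.imwrite("pics/c2.png",cv2.resize(im,None,fx=5,fy=5,interpolation=cv2.INTER_CUBIC))
```

```text
3.1 [ 431.3 -296.7  128.8] [-0.01  -0.009 -0.    -0.002 -0.    -0.002  0.006]
[[1.0, 0.0, -0.0, 431.42], [-0.0, -0.95, -0.31, -214.0], [-0.0, 0.31, -0.95, 324.55], [0.0, 0.0, 0.0, 1.0]]
769 [ 397.8 -331.9   58.1] [ 453.1 -275.9   69.7] [[399.5, -329.9, 58.6], [451.3, -276.6, 68.6]]
```

View pics/c2.png

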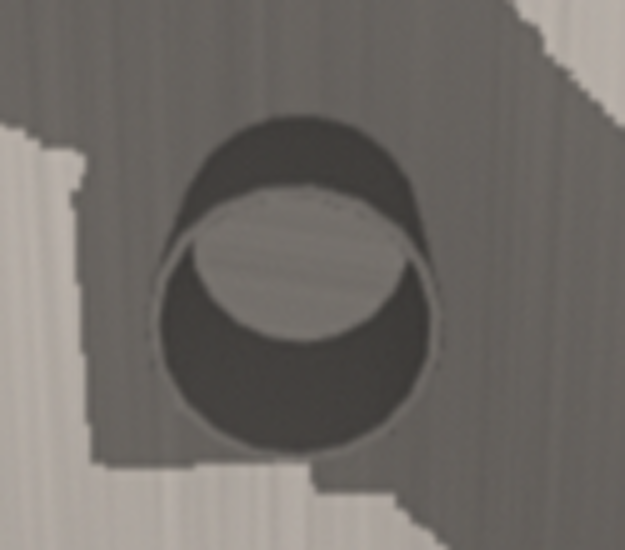

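The wrist view puts the rim at pixel (274,214), which agrees with the top view to within 2 mm. Descending now.

Call:
{"fn": "drive_tool", "kwargs": {
  "motion": "0.006 0.01 -0.003 0 1; 0.006 0.03 -0.003 0 1; 0.006 0.055 -0.003 0 1; 0.006 0.08 -0.003 0 1; 0.006 0.097 -0.003 0 1; 0.006 0.106 -0.003 0 1; 0.006 0.106 -0.003 0 1; 0.006 0.106 -0.003 0 1"
}}

```text
clock: 3.95
tcp_pos: [428.1, -304.1, 23.1]
tcp_rot: [-0.5, 0.5, -0.5, 0.5]
force: [0.2, -0.2, 0.0]
opening: 0.999
```

Call:
{"fn": "drive_tool", "kwargs": {
  "motion": "0 0 0 0 0; 0 0 0 0 0; 0 0 0 0 0; 0 0 0 0 0; 0 0 0 0 0; 0 0 0 0 0; 0 0 0 0 0; 0 0 0 0 0"
}}

```text
clock: 4.75
tcp_pos: [427.8, -304.0, 22.7]
tcp_rot: [-0.5, 0.5, -0.5, 0.5]
force: [-1.1, 0.5, 2.7]
opening: 0.598
```

Call:
{"fn": "drive_tool", "kwargs": {
  "motion": "0 -0.01 0 0 0; 0 -0.03 0 0 0; 0 -0.055 0 0 0; 0 -0.08 0 0 0; 0 -0.1 0.005 0 0; -0.015 -0.11 0.015 0 0; -0.035 -0.115 0.03 0 0; -0.06 -0.115 0.045 0 0; -0.09 -0.115 0.06 0 0; -0.12 -0.115 0.075 0 0; -0.15 -0.115 0.09 0 0; -0.18 -0.115 0.105 0 0; -0.21 -0.115 0.12 0 0; -0.24 -0.115 0.135 0 0; -0.27 -0.115 0.15 0 0; -0.3 -0.115 0.165 0 0; -0.33 -0.115 0.175 0 0; -0.36 -0.115 0.185 0 0; -0.39 -0.115 0.192 0 0; -0.42 -0.115 0.198 0 0"
}}

```text
clock: 6.75
tcp_pos: [625.9, 117.4, 138.0]
tcp_rot: [-0.5, 0.5, -0.5, 0.5]
force: [-0.5, -0.1, -2.1]
opening: 0.596
```

Run:
```python
from h import *
from cell import arm
st=arm.sense();print(st["tcp_pos"].round(1),st["force"])
print(to(st,(629.2,218.2,115),0))
```

```text
[625.9 117.4 138. ] [-0.48907145 -0.10694735 -2.06021105]
[[-0.1008, 0.023, 0.0033], 'jaw yaw', np.float64(-0.01), 'twist', np.float64(-0.01)]
```

Call:
{"fn": "drive_tool", "kwargs": {
  "motion": "-0.03 0 0.002 0 0; -0.055 0 0.003 0 0; -0.08 0.005 0.003 0 0; -0.095 0.015 0.003 0 0; -0.1 0.022 0.003 0 0; -0.1 0.025 0.003 0 0; -0.1 0.025 0.003 0 0; -0.1 0.025 0.003 0 0; -0.1 0.025 0.003 0 0"
}}

```text
clock: 7.65
tcp_pos: [629.4, 214.8, 113.2]
tcp_rot: [-0.5, 0.499, -0.5, 0.501]
force: [0.5, 0.5, -1.9]
opening: 0.596
```

Run:
```python
from h import *
from cell import arm,eyes
st=arm.sense();print(st["tcp_pos"].round(1),st["force"])
print(to(st,(629.2,218.2,68),0))
w=eyes.get_image("wrist");P=cloud(w)
im=w["image"][:,:,::-1].copy()
for h,r,c,col in ((45,60,(629.2,219.1),(0,0,255)),):
  for a in np.linspace(0,6.28,120):
    q=pix(w,(c[0]+r*np.cos(a),c[1]+r*np.sin(a),h));cv2.circle(im,tuple(int(x) for x in q),1,col,-1)
cv2.imwrite("pics/d.png",im)
d=eyes.get_image("side");cv2.imwrite("pics/d_s.png",cv2.resize(d["image"][60:240,180:380][:,:,::-1],None,fx=3,fy=3))
```

```text
[629.4 214.8 113.2] [ 0.54652006  0.45981079 -1.93905111]
[[-0.0034, 0.0452, -0.0002], 'jaw yaw', np.float64(-0.11), 'twist', np.float64(-0.11)]
```

View pics/d.png

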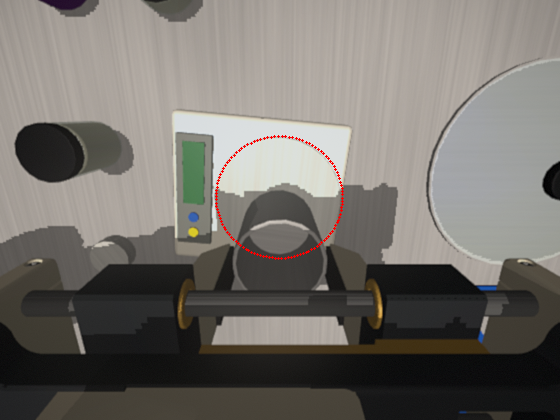

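View pics/d_s.png

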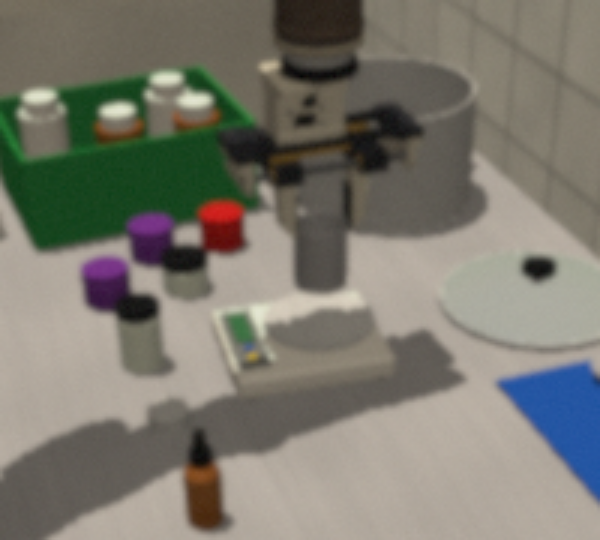

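Call:
{"fn": "drive_tool", "kwargs": {
  "motion": "-0.002 0.01 0 0 0; -0.0035 0.022 0 0 0; -0.0035 0.032 0 0 0; -0.0035 0.039 0 0 0; -0.0035 0.042 0 0 0; -0.0035 0.043 0 0 0; -0.0035 0.043 0 0 0; -0.0035 0.043 0 0 0; -0.0035 0.043 0 0 0"
}}

```text
clock: 8.65
tcp_pos: [629.2, 219.7, 70.1]
tcp_rot: [0.5, -0.5, 0.5, -0.5]
force: [0.0, 0.5, -1.2]
opening: 0.599
```

Call:
{"fn": "drive_tool", "kwargs": {
  "motion": "0.0012 0.0005 0 0 0; 0.0012 0.001 0 0 0; 0.0012 0.0015 0 0 0; 0.0012 0.002 0 0 0; 0.0012 0.0025 0 0 0; 0.0012 0.0025 0 0 0; 0.0012 0.0025 0 0 0"
}}

```text
clock: 9.35
tcp_pos: [629.0, 218.4, 67.8]
tcp_rot: [0.5, -0.5, 0.5, -0.5]
force: [-2.1, -0.3, 4.6]
opening: 0.595
```

Contact: the force is +4.6 N, up from about -2 N. Opening the fingers and backing off upward.

Call:
{"fn": "drive_tool", "kwargs": {
  "motion": "0 0 0 0 0.75; 0 0 0 0 0.75; 0 0 0 0 0.75; 0 0 0 0 0.75; 0 0 0 0 0.75; 0 0 0 0 0.75; 0 -0.01 0 0 0.85; 0 -0.03 0 0 0.9; 0 -0.055 0 0 1; 0 -0.08 0 0 1; 0 -0.1 0 0 1; 0 -0.1 0 0 1; 0 -0.1 0 0 1"
}}

```text
clock: 10.65
tcp_pos: [629.1, 218.5, 167.8]
tcp_rot: [0.5, -0.5, 0.5, -0.5]
force: [-0.8, 0.7, 0.4]
opening: 1.003
```

Run:
```python
from h import *
from cell import arm,eyes
st=arm.sense();print(st["tcp_pos"].round(1))
w=eyes.get_image("wrist")
im=w["image"][:,:,::-1].copy()
for h,r,c,col in ((45,60,(629.2,219.1),(0,0,255)),(113,28,(629.2,219.1),(0,255,0))):
  for a in np.linspace(0,6.28,120):
    q=pix(w,(c[0]+r*np.cos(a),c[1]+r*np.sin(a),h));cv2.circle(im,tuple(int(x) for x in q),1,col,-1)
cv2.imwrite("pics/e.png",im)
print(to(st,(531.3,411.2,120),-40))
```

```text
[629.1 218.5 167.8]
[[-0.1927, 0.0478, -0.0979], 'jaw yaw', np.float64(-0.01), 'twist', np.float64(39.99)]
```

View pics/e.png

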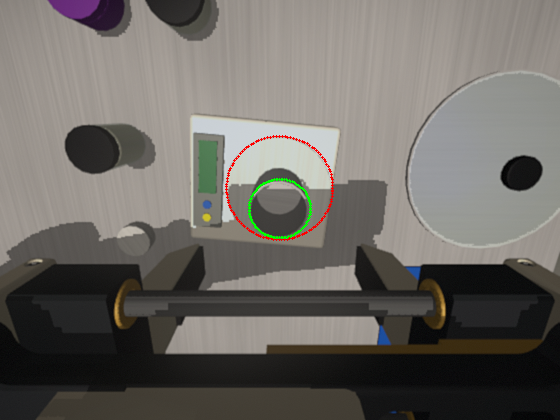

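The beaker is upright on the pan, with its rim on the predicted circle at (280,210). Next is the squat jar.

Call:
{"fn": "drive_tool", "kwargs": {
  "motion": "-0.03 0 -0.015 6 1; -0.06 0 -0.03 12 1; -0.09 0 -0.045 19 1; -0.12 0 -0.06 26 1; -0.15 0.01 -0.075 33 1; -0.175 0.025 -0.09 38 1; -0.19 0.04 -0.097 40 1; -0.193 0.048 -0.098 40 1; -0.193 0.048 -0.098 40 1; -0.193 0.048 -0.098 40 1; -0.193 0.048 -0.098 40 1"
}}

```text
clock: 11.8
tcp_pos: [532.5, 409.8, 120.1]
tcp_rot: [-0.299, 0.298, -0.641, 0.641]
force: [-0.0, 0.6, 0.2]
opening: 1.0
```

Run:
```python
from h import *
from cell import arm,eyes
st=arm.sense();print(st["tcp_pos"].round(1),st["joint_positions"].round(2))
w=eyes.get_image("wrist")
im=w["image"][:,:,::-1].copy()
for h,r,c,col in ((45,28,(531.3,411.2),(0,0,255)),):
  for a in np.linspace(0,6.28,120):
    q=pix(w,(c[0]+r*np.cos(a),c[1]+r*np.sin(a),h));cv2.circle(im,tuple(int(x) for x in q),1,col,-1)
cv2.imwrite("pics/f.png",im)
print(to(st,(531.3,411.2,12),-40))
```

```text
[532.5 409.8 120.1] [-1.18  0.65  0.73  1.57 -0.47  1.1  -1.03]
[[-0.0002, 0.1081, -0.0019], 'jaw yaw', np.float64(-40.12), 'twist', np.float64(-0.12)]
```

View pics/f.png

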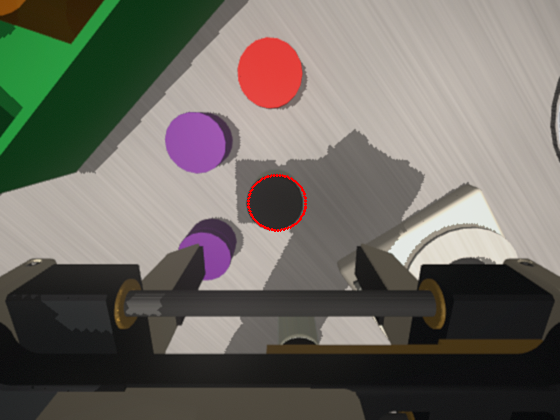

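The jar lid fills the predicted circle at (277,202), and the purple jars leave room for the fingers. Descending.

Call:
{"fn": "drive_tool", "kwargs": {
  "motion": "0 0.01 -0.002 0 1; 0 0.03 -0.002 0 1; 0 0.055 -0.002 0 1; 0 0.08 -0.002 0 1; 0 0.098 -0.002 0 1; 0 0.107 -0.002 0 1; 0 0.107 -0.002 0 1; 0 0.107 -0.002 0 1; 0 0.107 -0.002 0 0; 0 0.107 -0.002 0 0; 0 0.107 -0.002 0 0; 0 0.107 -0.002 0 0; 0 0.107 -0.002 0 0; 0 0.107 -0.002 0 0; 0 0.107 -0.002 0 0; 0 0.107 -0.002 0 0"
}}

```text
clock: 13.45
tcp_pos: [529.4, 412.7, 12.1]
tcp_rot: [0.299, -0.299, 0.641, -0.641]
force: [-1.0, -0.1, -0.3]
opening: 0.353
```

Run:
```python
from h import *
from cell import arm,eyes
st=arm.sense();print(st["tcp_pos"].round(1))
p=st["tcp_pos"]
print(to(st,(p[0],p[1],140)));print(to(st,(540,100,150),0));
```

```text
[529.4 412.7  12.1]
[[0.0, -0.1279, -0.0], 'jaw yaw', np.float64(-40.01)]
[[0.2327, -0.1379, 0.2092], 'jaw yaw', np.float64(-40.01), 'twist', np.float64(-40.01)]
```

An opening of 0.353 is about 32 mm, which is less than the jar's 56 mm, so the grasp looks wrong. I'll look before moving.

Run:
```python
from h import *
from cell import arm,eyes
w=eyes.get_image("wrist");cv2.imwrite("pics/g.png",w["image"][:,:,::-1])
s=eyes.get_image("side");cv2.imwrite("pics/g_s.png",cv2.resize(s["image"][80:240,150:350][:,:,::-1],None,fx=3.5,fy=3.5,interpolation=cv2.INTER_CUBIC))
st=arm.sense();print(st["clock"],st["opening"],st["force"])
```

```text
13.55 0.26653837541695663 [ 0.71619565 -0.33227785 -1.04869908]
```

View pics/g.png

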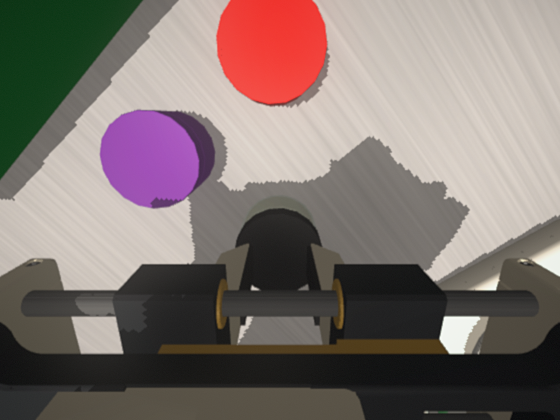

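View pics/g_s.png

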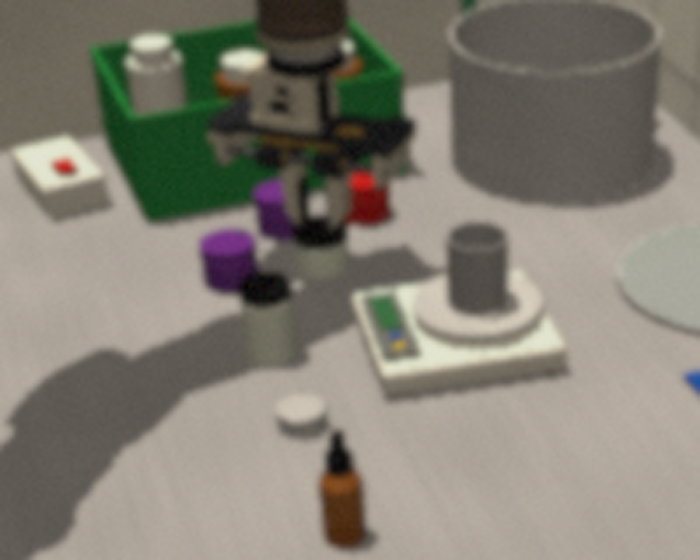

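Run:
```python
from h import *
from cell import arm,eyes
s=eyes.get_image("side");t=eyes.get_image("top");w=eyes.get_image("wrist")
st=arm.sense();print(st["clock"],st["opening"],st["force"],st["tcp_pos"])
for n,c in(("side",s),("top",t),("wrist",w)): print(n,"tcp",pix(c,st["tcp_pos"]).round(),"jar lid",pix(c,(531.3,411.2,45)).round())
P=cloud(w);
for u in (240,277,310): print([P[v,u].round(0).tolist() for v in (200,210,225,240,255,270)])
im=cv2.resize(w["image"][180:340,180:380][:,:,::-1],None,fx=3.5,fy=3.5,interpolation=cv2.INTER_CUBIC);cv2.imwrite("pics/g2.png",im)
im=cv2.resize(t["image"][160:280,90:250][:,:,::-1],None,fx=4.5,fy=4.5,interpolation=cv2.INTER_CUBIC);cv2.imwrite("pics/g3.png",im)
```

```text
13.7 0.13658481168203032 [ 0.20350933 -0.19468162 -0.14205072] [529.39473015 412.74265527  12.10740736]
side tcp [242. 153.] jar lid [242. 145.]
top tcp [152. 214.] jar lid [149. 213.]
wrist tcp [279. 234.] jar lid [282. 255.]
[[522.0, 448.0, -0.0], [516.0, 443.0, 0.0], [507.0, 433.0, -2.0], [517.0, 435.0, 44.0], [520.0, 434.0, 65.0], [543.0, 447.0, 125.0]]
[[546.0, 434.0, 17.0], [546.0, 434.0, 37.0], [541.0, 428.0, 45.0], [535.0, 421.0, 45.0], [529.0, 413.0, 45.0], [521.0, 405.0, 44.0]]
[[561.0, 415.0, -1.0], [557.0, 409.0, -0.0], [557.0, 416.0, 45.0], [551.0, 408.0, 46.0], [549.0, 410.0, 66.0], [548.0, 410.0, 81.0]]
```

View pics/g2.png

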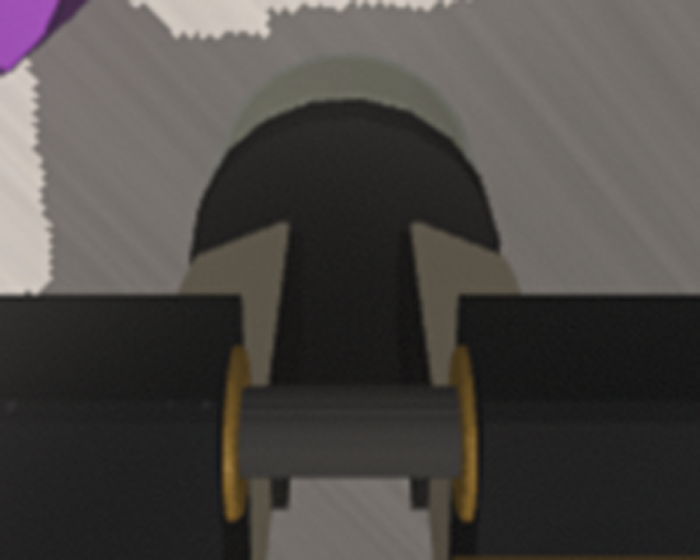

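View pics/g3.png

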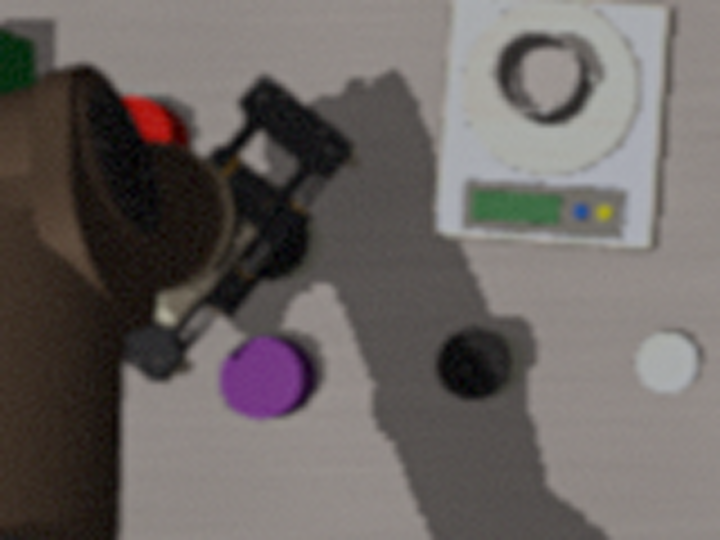

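Run:
```python
from h import *
w=load("a_wrist.npz");P=cloud(w)
for u in (185,195,200): print(u,[(v,(P[v,u]-[235.1,578.6,188]).round(0).tolist()) for v in (246,250,255,260,270,290,310)])
```

```text
185 [(246, [38.0, -166.0, -189.0]), (250, [-30.0, -47.0, 46.0]), (255, [-30.0, -45.0, 52.0]), (260, [-29.0, -44.0, 57.0]), (270, [-27.0, -42.0, 66.0]), (290, [-40.0, -18.0, 115.0]), (310, [-36.0, -18.0, 121.0])]
195 [(246, [-29.0, -43.0, 41.0]), (250, [-28.0, -42.0, 45.0]), (255, [-27.0, -41.0, 50.0]), (260, [-26.0, -40.0, 55.0]), (270, [-21.0, -42.0, 56.0]), (290, [-39.0, -14.0, 116.0]), (310, [-35.0, -15.0, 121.0])]
200 [(246, [-26.0, -42.0, 38.0]), (250, [-26.0, -40.0, 44.0]), (255, [-23.0, -41.0, 44.0]), (260, [-21.0, -42.0, 46.0]), (270, [-16.0, -44.0, 48.0]), (290, [-38.0, -13.0, 116.0]), (310, [-34.0, -13.0, 121.0])]
```

The evidence explains it. In the wrist depth the visible finger ends lie about 37 mm above the reported TCP, so the fingers closed just over the jar's lid (about 49 against 45). That also means the beaker was only held near its rim. I'll lift, reopen, and measure this offset properly.

Call:
{"fn": "drive_tool", "kwargs": {
  "motion": "0 -0.01 0 0 0; 0 -0.03 0 0 0; 0 -0.06 0 0 0.5; 0 -0.09 0 0 1; 0 -0.11 0 0 1; 0 -0.12 0 0 1; 0 -0.12 0 0 1; 0 -0.12 0 0 1; 0 -0.12 0 0 1; 0 -0.12 0 0 1; 0 -0.12 0 0 1; 0 -0.12 0 0 1; 0 -0.12 0 0 1; 0 -0.12 0 0 1"
}}

```text
clock: 15.1
tcp_pos: [529.4, 412.7, 132.1]
tcp_rot: [-0.299, 0.299, -0.641, 0.641]
force: [0.1, -0.0, -0.1]
opening: 0.986
```

Run:
```python
from h import *
from cell import arm,eyes
w=eyes.get_image("wrist");s=eyes.get_image("side");st=arm.sense();tp=st["tcp_pos"];M=R(st["tcp_rot"])
print(tp.round(1),st["opening"])
for n,c in (("w",w),("s",s)):
    P=(cloud(c)-tp)@M  # tool coords
    ok=(c["depth"]>0)&(np.abs(P[...,0])<25)&(np.abs(P[...,2])<75)&(np.abs(P[...,2])>35)&(P[...,1]<20)&(P[...,1]>-90)
    for sg in (-1,1):
        q=P[ok&(P[...,2]*sg>0)]
        if len(q): print(n,sg,len(q),"tool y max pct",np.percentile(q[:,1],[90,97,99,100]).round(1),"x",np.percentile(q[:,0],[1,99]).round(1),"z",np.percentile(q[q[:,1]>-60][:,2],[1,99]).round(1) if (q[:,1]>-60).any() else None)
im=s["image"][:,:,::-1].copy();sc=4
crop=cv2.resize(im[60:190,170:330],None,fx=sc,fy=sc,interpolation=cv2.INTER_CUBIC)
for off,col in ((0,(0,0,255)),(-37,(0,255,0))):
    for dz in (-46,0,46):
        q=(pix(s,tp+M@np.array([0,off,dz]))-[170,60])*sc;cv2.circle(crop,tuple(int(a) for a in q),4,col,1)
cv2.imwrite("pics/h.png",crop)
```

```text
[529.4 412.7 132.2] 0.9972754290225294
w -1 2221 tool y max pct [-46.5 -40.9 -39.  -37.4] x [-10.8  10.6] z [-60.3 -44.2]
w 1 2233 tool y max pct [-46.4 -40.9 -38.6 -37.1] x [-10.7  10.4] z [45.3 61.6]
s -1 107 tool y max pct [-46.9 -41.9 -40.9 -40.3] x [-11.2  14.2] z [-60.6 -41.9]
s 1 90 tool y max pct [-48.8 -42.2 -39.9 -39.6] x [-7.4 14.3] z [46.7 65.7]
```

View pics/h.png

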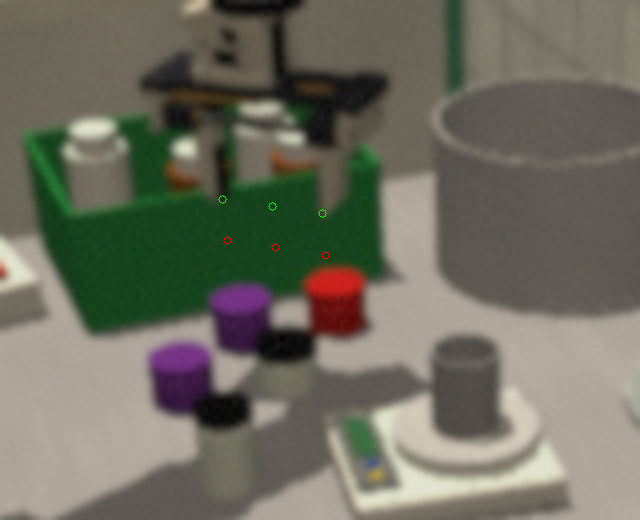

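Both cameras agree: the true finger ends are 37 to 38 mm behind the reported TCP along the tool axis, and lateral alignment is good. From now on I aim with real tip = TCP z + 37. For the jar I want the real tip at about 12, so TCP z = -25.

Run:
```python
from h import *
from cell import arm
print(to(arm.sense(),(531.3,411.2,-25),-40))
```

```text
[[-0.0, 0.1572, 0.0024], 'jaw yaw', np.float64(-40.01), 'twist', np.float64(-0.01)]
```

Call:
{"fn": "drive_tool", "kwargs": {
  "motion": "0 0.01 0.002 0 1; 0 0.03 0.002 0 1; 0 0.06 0.002 0 1; 0 0.09 0.002 0 1; 0 0.11 0.002 0 1; 0 0.125 0.002 0 1; 0 0.138 0.002 0 1; 0 0.148 0.002 0 1; 0 0.155 0.002 0 1; 0 0.157 0.002 0 1; 0 0.157 0.002 0 1; 0 0.157 0.002 0 1"
}}

```text
clock: 16.4
tcp_pos: [531.4, 411.7, -24.2]
tcp_rot: [0.299, -0.298, 0.641, -0.641]
force: [0.2, -1.3, 0.5]
opening: 0.995
```

Call:
{"fn": "drive_tool", "kwargs": {
  "motion": "0 0 0 0 0; 0 0 0 0 0; 0 0 0 0 0; 0 0 0 0 0; 0 0 0 0 0; 0 0 0 0 0; 0 0 0 0 0; 0 0 0 0 0"
}}

```text
clock: 17.2
tcp_pos: [530.8, 411.7, -24.8]
tcp_rot: [0.299, -0.299, 0.641, -0.641]
force: [-1.1, -0.0, 0.9]
opening: 0.605
```

Call:
{"fn": "drive_tool", "kwargs": {
  "motion": "0 -0.01 0 0 0; 0 -0.03 0 0 0; 0 -0.055 0 0 0; 0 -0.08 0 0 0; 0 -0.105 0 0 0; 0 -0.13 0 0 0; 0 -0.145 0 0 0; 0 -0.15 0 0 0; 0 -0.15 0 0 0"
}}

```text
clock: 18.1
tcp_pos: [531.0, 411.4, 125.4]
tcp_rot: [0.299, -0.299, 0.641, -0.641]
force: [0.3, -0.3, -2.2]
opening: 0.606
```

Run:
```python
from h import *
from cell import arm
st=arm.sense();print(st["opening"],st["force"].round(1))
for p in ((560,180,125),(560,0,125),(625.1,-227.3,125)): print(to(st,p,0))
```

```text
0.6057655516264724 [ 0.3 -0.3 -2.2]
[[0.1586, 0.0003, 0.171], 'jaw yaw', np.float64(-40.01), 'twist', np.float64(-40.01)]
[[0.2965, 0.0002, 0.2867], 'jaw yaw', np.float64(-40.01), 'twist', np.float64(-40.01)]
[[0.4287, 0.0002, 0.4827], 'jaw yaw', np.float64(-40.01), 'twist', np.float64(-40.01)]
```

Call:
{"fn": "drive_tool", "kwargs": {
  "motion": "0.015 0 0.016 0 0; 0.038 0 0.041 -1 0; 0.063 0 0.068 -3 0; 0.088 0 0.095 -6 0; 0.113 0 0.122 -9 0; 0.136 0 0.147 -12 0; 0.159 0 0.171 -15 0; 0.187 0 0.194 -18 0; 0.214 0 0.217 -21 0; 0.242 0 0.24 -25 0; 0.27 0 0.263 -29 0; 0.296 0 0.287 -33 0; 0.317 0 0.318 -36 0; 0.338 0 0.349 -38 0; 0.359 0 0.38 -40 0; 0.38 0 0.41 -40 0; 0.398 0 0.438 -40 0; 0.413 0 0.46 -40 0; 0.424 0 0.476 -40 0; 0.4287 0 0.4827 -40 0"
}}

```text
clock: 20.1
tcp_pos: [624.0, -229.7, 123.5]
tcp_rot: [0.499, -0.5, 0.501, -0.5]
force: [-0.9, -0.1, -1.0]
opening: 0.607
```

Run:
```python
from h import *
from cell import arm,eyes
w=eyes.get_image("wrist");s=eyes.get_image("side")
st=arm.sense();print(st["tcp_pos"].round(1),st["opening"],st["force"].round(1))
print(to(st,(625.1,-227.3,-10),0))
im=w["image"][:,:,::-1].copy()
for h,r,c,col in ((8,50,(625.1,-227.3),(0,0,255)),):
  for a in np.linspace(0,6.28,120):
    q=pix(w,(c[0]+r*np.cos(a),c[1]+r*np.sin(a),h));cv2.circle(im,tuple(int(x) for x in q),1,col,-1)
cv2.imwrite("pics/i.png",im)
cv2.imwrite("pics/i_s.png",cv2.resize(s["image"][120:330,230:450][:,:,::-1],None,fx=2.8,fy=2.8))
```

```text
[ 624.2 -228.2  123.9] 0.6046273829953234 [ 0.2  0.8 -0.9]
[[-0.0009, 0.1339, 0.0011], 'jaw yaw', np.float64(-0.11), 'twist', np.float64(-0.11)]
```

View pics/i.png

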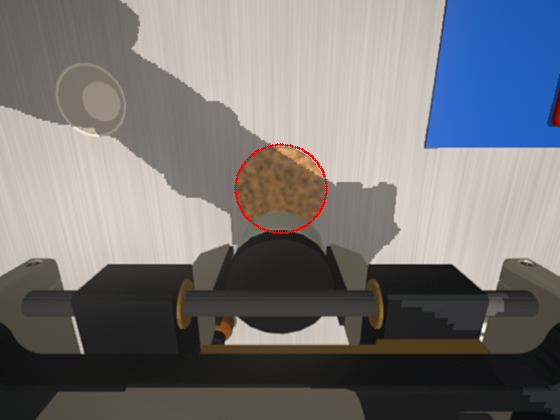

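View pics/i_s.png

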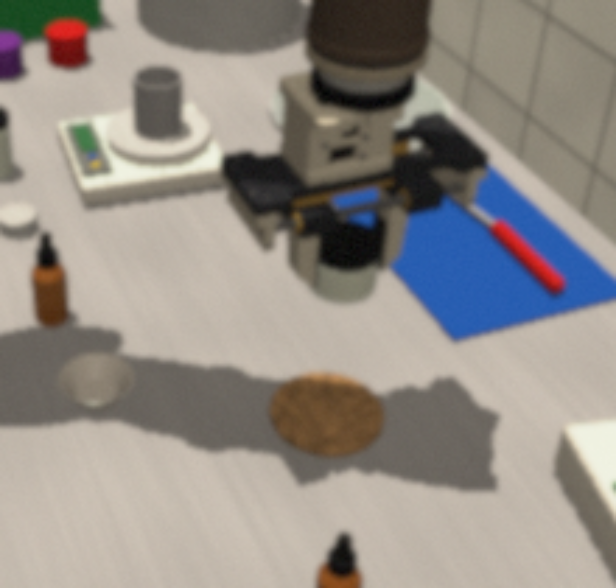

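Run:
```python
from h import *
from cell import arm,eyes
w=eyes.get_image("wrist");st=arm.sense();t=st["tcp_pos"];print(t.round(1))
for v in (225,280,290): pass
P=cloud(w);q=P[225:345,222:340].reshape(-1,3);zl=t[2]+69.8
q=q[abs(q[:,2]-zl)<5];print(len(q),(q.min(0)-t).round(1),(q.max(0)-t).round(1))
print(to(st,(625.1,-227.3,-16.8),0))
```

```text
[ 624.4 -226.6  124.1]
5964 [-29.2 -30.2  64.8] [29.9 26.1 74.5]
[[0.0008, 0.1409, 0.0009], 'jaw yaw', np.float64(-0.02), 'twist', np.float64(-0.02)]
```

Call:
{"fn": "drive_tool", "kwargs": {
  "motion": "0 0.01 0.001 0 0; 0 0.03 0.001 0 0; 0 0.055 0.001 0 0; 0 0.08 0.001 0 0; 0 0.1 0.001 0 0; 0 0.115 0.001 0 0; 0 0.126 0.001 0 0; 0 0.133 0.001 0 0; 0 0.137 0.001 0 0; 0 0.1385 0.001 0 0; 0 0.1385 0.001 0 0; 0 0.1385 0.001 0 0"
}}

```text
clock: 21.45
tcp_pos: [626.5, -227.5, -12.8]
tcp_rot: [-0.5, 0.5, -0.5, 0.5]
force: [0.2, 0.2, -1.7]
opening: 0.605
```

Call:
{"fn": "drive_tool", "kwargs": {
  "motion": "-0.001 0 -0.0013 0 0; -0.001 0.001 -0.0013 0 0; -0.001 0.002 -0.0013 0 0; -0.001 0.0028 -0.0013 0 0; -0.001 0.0034 -0.0013 0 0; -0.001 0.004 -0.0013 0 0; -0.001 0.004 -0.0013 0 0; -0.001 0.004 -0.0013 0 0"
}}

```text
clock: 22.25
tcp_pos: [624.7, -226.2, -16.8]
tcp_rot: [0.5, -0.5, 0.5, -0.5]
force: [-1.7, 1.9, 5.8]
opening: 0.603
```

Contact at +5.8 N and at the expected height. Releasing the jar.

Call:
{"fn": "drive_tool", "kwargs": {
  "motion": "0 0 0 0 0.75; 0 0 0 0 0.75; 0 0 0 0 0.75; 0 0 0 0 0.75; 0 0 0 0 0.75; 0 0 0 0 0.75; 0 -0.01 0 0 0.9; 0 -0.03 0 0 1; 0 -0.06 0 0 1; 0 -0.09 0 0 1; 0 -0.12 0 0 1; 0 -0.135 0 0 1; 0 -0.135 0 0 1"
}}

```text
clock: 23.55
tcp_pos: [626.1, -227.0, 120.2]
tcp_rot: [-0.501, 0.499, -0.499, 0.501]
force: [-0.0, -0.7, -0.3]
opening: 1.0
```

Run:
```python
from h import *
from cell import arm,eyes
w=eyes.get_image("wrist");st=arm.sense()
im=w["image"][:,:,::-1].copy()
for h,r,c,col in ((8,50,(625.1,-227.3),(0,0,255)),(53,28,(625.1,-227.3),(0,255,0))):
  for a in np.linspace(0,6.28,120):
    q=pix(w,(c[0]+r*np.cos(a),c[1]+r*np.sin(a),h));cv2.circle(im,tuple(int(x) for x in q),1,col,-1)
cv2.imwrite("pics/j.png",cv2.resize(im[120:270,180:380],None,fx=3.5,fy=3.5))
P=cloud(w);q=P[150:280,200:360].reshape(-1,3);q=q[abs(q[:,2]-53)<5];print(len(q),np.percentile(q,[1,99],0).round(1))
print(st["tcp_pos"].round(1))
for p in ((520,-30,118),(441.9,145,100),(441.9,145,-32)):print(to(st,p,0))
```

```text
2562 [[ 598.3 -252.5   50.6]
 [ 650.2 -200.    54.2]]
[ 625.2 -226.3  118.3]
[[-0.1963, 0.0001, -0.1052], 'jaw yaw', np.float64(-0.0), 'twist', np.float64(-0.0)]
[[-0.3713, 0.0179, -0.1833], 'jaw yaw', np.float64(-0.0), 'twist', np.float64(-0.0)]
[[-0.3714, 0.1499, -0.1835], 'jaw yaw', np.float64(-0.0), 'twist', np.float64(-0.0)]
```

View pics/j.png

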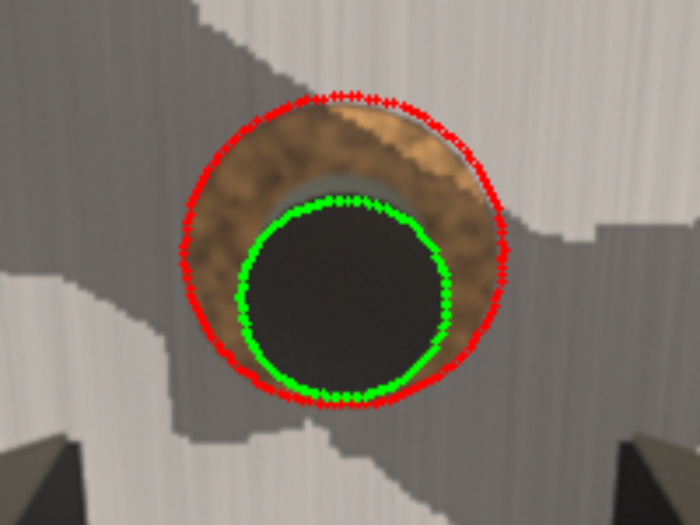

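The jar is on the trivet with its lid on the predicted circle, centred to about 1 mm. Next the tin.

Call:
{"fn": "drive_tool", "kwargs": {
  "motion": "-0.015 0 -0.008 0 1; -0.04 0 -0.02 0 1; -0.075 0 -0.038 0 1; -0.11 0 -0.056 0 1; -0.145 0 -0.076 0 1; -0.18 0 -0.096 0 1; -0.21 0 -0.111 0 1; -0.24 0 -0.125 0 1; -0.27 0 -0.139 0 1; -0.3 0 -0.152 0 1; -0.328 0 -0.165 0 1; -0.35 0.005 -0.175 0 1; -0.365 0.012 -0.181 0 1; -0.371 0.018 -0.1835 0 1; -0.371 0.018 -0.1835 0 1; -0.371 0.018 -0.1835 0 1; -0.371 0.018 -0.1835 0 1"
}}

```text
clock: 25.3
tcp_pos: [442.0, 143.5, 99.7]
tcp_rot: [-0.499, 0.499, -0.5, 0.501]
force: [-0.7, 0.2, -0.3]
opening: 1.003
```

Run:
```python
from h import *
from cell import arm,eyes
w=eyes.get_image("wrist");st=arm.sense()
im=w["image"][:,:,::-1].copy()
for h,r,c,col in ((20,21.5,(441.9,145),(0,0,255)),):
  for a in np.linspace(0,6.28,120):
    q=pix(w,(c[0]+r*np.cos(a),c[1]+r*np.sin(a),h));cv2.circle(im,tuple(int(x) for x in q),1,col,-1)
cv2.imwrite("pics/k.png",im)
P=cloud(w);q=P[150:280,200:360].reshape(-1,3);q=q[abs(q[:,2]-20)<4];print(len(q),np.percentile(q,[1,99],0).round(1))
print(st["tcp_pos"].round(1),to(st,(441.9,145,-32),0))
```

```text
1458 [[419.4 126.6  16.6]
 [517.4 174.6  21.8]]
[441.9 143.7  99.8] [[-0.0013, 0.1318, -0.0001], 'jaw yaw', np.float64(-0.12), 'twist', np.float64(-0.12)]
```

View pics/k.png

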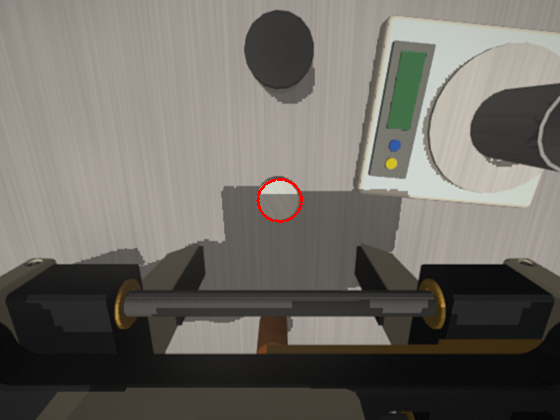

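Call:
{"fn": "drive_tool", "kwargs": {
  "motion": "-0.001 0.01 0 0 0.85; -0.001 0.03 0 0 0.85; -0.001 0.055 0 0 0.85; -0.001 0.08 0 0 0.8; -0.001 0.1 0 0 0.8; -0.001 0.115 0 0 0.8; -0.001 0.124 0 0 0.8; -0.001 0.129 0 0 0.8; -0.001 0.131 0 0 0.8; -0.001 0.132 0 0 0.8; -0.001 0.132 0 0 0.8; -0.001 0.132 0 0 0.8"
}}

```text
clock: 26.55
tcp_pos: [441.6, 146.0, -31.9]
tcp_rot: [0.5, -0.5, 0.5, -0.5]
force: [-0.2, -0.7, 0.5]
opening: 0.799
```

Call:
{"fn": "drive_tool", "kwargs": {
  "motion": "0 0 0 0 0; 0 0.001 0 0 0; 0 0.001 0 0 0; 0 0.001 0 0 0; 0 0.001 0 0 0; 0 0.001 0 0 0; 0 0.001 0 0 0; 0 0.001 0 0 0"
}}

```text
clock: 27.35
tcp_pos: [441.3, 145.8, -33.4]
tcp_rot: [0.5, -0.5, 0.5, -0.5]
force: [0.7, -0.1, 0.4]
opening: 0.458
```

Call:
{"fn": "drive_tool", "kwargs": {
  "motion": "0 -0.01 0 0 0; 0 -0.03 0 0 0; 0 -0.06 0 0 0; 0 -0.09 0 0 0; 0 -0.12 0.003 0 0; 0.01 -0.138 0.012 0 0; 0.03 -0.145 0.028 0 0; 0.06 -0.145 0.045 0 0; 0.09 -0.145 0.06 0 0; 0.12 -0.145 0.075 0 0; 0.15 -0.145 0.09 0 0; 0.18 -0.145 0.105 0 0; 0.21 -0.145 0.12 0 0; 0.24 -0.145 0.135 0 0; 0.27 -0.145 0.15 0 0; 0.3 -0.145 0.162 0 0; 0.33 -0.145 0.172 0 0; 0.355 -0.145 0.179 0 0; 0.367 -0.145 0.183 0 0; 0.3715 -0.145 0.1833 0 0"
}}

```text
clock: 29.35
tcp_pos: [624.4, -227.0, 112.0]
tcp_rot: [-0.499, 0.5, -0.5, 0.501]
force: [0.9, 0.4, -0.1]
opening: 0.456
```

Call:
{"fn": "drive_tool", "kwargs": {
  "motion": "0 0 0 0 0; 0 0 0 0 0; 0 0 0 0 0; 0 0 0 0 0"
}}

```text
clock: 29.75
tcp_pos: [624.6, -224.5, 111.7]
tcp_rot: [0.5, -0.5, 0.5, -0.5]
force: [-0.3, -0.1, -0.1]
opening: 0.452
```

Run:
```python
from h import *
from cell import arm,eyes
w=eyes.get_image("wrist");st=arm.sense();t=st["tcp_pos"]
im=w["image"][:,:,::-1].copy()
for h,r,c,col in ((53,28,(624.6,-226.5),(0,0,255)),(t[2]+53.4,21.5,(t[0],t[1]-.8),(0,255,0))):
  for a in np.linspace(0,6.28,120):
    q=pix(w,(c[0]+r*np.cos(a),c[1]+r*np.sin(a),h));cv2.circle(im,tuple(int(x) for x in q),1,col,-1)
cv2.imwrite("pics/l.png",im)
print(t.round(1),st["opening"],to(st,(624.6,-225.7,19.6),0))
```

```text
[ 624.6 -224.8  111.7] 0.4547355782905381 [[0.001, 0.0921, -0.0], 'jaw yaw', np.float64(0.05), 'twist', np.float64(0.05)]
```

View pics/l.png

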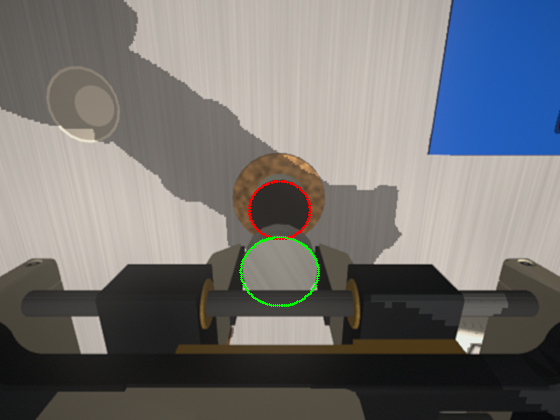

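The tin in hand (280,271) and the jar lid (280,210) both match their predictions. Lowering.

Call:
{"fn": "drive_tool", "kwargs": {
  "motion": "0.001 0.008 0 0 0; 0.001 0.022 0 0 0; 0.001 0.04 0 0 0; 0.001 0.057 0 0 0; 0.001 0.07 0 0 0; 0.001 0.08 0 0 0; 0.001 0.086 0 0 0; 0.001 0.088 0 0 0; 0.001 0.088 0 0 0; 0.001 0.088 0 0 0; 0.001 0.088 0 0 0; 0.001 0.088 0 0 0"
}}

```text
clock: 31.0
tcp_pos: [624.8, -226.8, 24.1]
tcp_rot: [-0.5, 0.5, -0.5, 0.5]
force: [-0.7, 0.3, -0.7]
opening: 0.459
```

Call:
{"fn": "drive_tool", "kwargs": {
  "motion": "-0.001 0.001 0 0 0; -0.001 0.002 0 0 0; -0.001 0.003 0 0 0; -0.001 0.0037 0 0 0; -0.001 0.0042 0 0 0; -0.001 0.0042 0 0 0; -0.001 0.0042 0 0 0; -0.001 0.0042 0 0 0"
}}

```text
clock: 31.8
tcp_pos: [624.5, -225.8, 19.7]
tcp_rot: [0.5, -0.5, 0.5, -0.5]
force: [-3.1, 1.2, 6.1]
opening: 0.458
```

Contact at 6 N. Releasing with a limited opening, then lifting.

Call:
{"fn": "drive_tool", "kwargs": {
  "motion": "0 0 0 0 0.65; 0 0 0 0 0.65; 0 0 0 0 0.65; 0 0 0 0 0.65; 0 0 0 0 0.65; 0 0 0 0 0.65; 0 -0.01 0 0 0.7; 0 -0.03 0 0 0.8; 0 -0.055 0 0 1; 0 -0.08 0 0 1; 0 -0.1 0 0 1; 0 -0.1 0 0 1; 0 -0.1 0 0 1"
}}

```text
clock: 33.1
tcp_pos: [624.8, -225.8, 120.1]
tcp_rot: [-0.5, 0.5, -0.5, 0.5]
force: [0.2, 0.3, -0.1]
opening: 1.001
```

Run:
```python
from h import *
from cell import arm,eyes
w=eyes.get_image("wrist");st=arm.sense();t=st["tcp_pos"]
im=w["image"][:,:,::-1].copy()
for h,r,c,col in ((53,28,(624.6,-226.5),(0,0,255)),(73,21.5,(624.6,-226.5),(0,255,0))):
  for a in np.linspace(0,6.28,120):
    q=pix(w,(c[0]+r*np.cos(a),c[1]+r*np.sin(a),h));cv2.circle(im,tuple(int(x) for x in q),1,col,-1)
cv2.imwrite("pics/m.png",cv2.resize(im[120:270,180:380],None,fx=3.5,fy=3.5))
P=cloud(w);q=P[150:280,200:360].reshape(-1,3);q=q[abs(q[:,2]-73)<4];print(len(q),np.percentile(q,[1,99],0).round(1))
print(t.round(1),to(st,(436.3,-12,130),0))
```

```text
1723 [[ 604.6 -245.    70.5]
 [ 643.7 -205.1   74.2]]
[ 624.2 -225.5  119.2] [[-0.2135, -0.0107, -0.188], 'jaw yaw', np.float64(-0.0), 'twist', np.float64(-0.0)]
```

View pics/m.png

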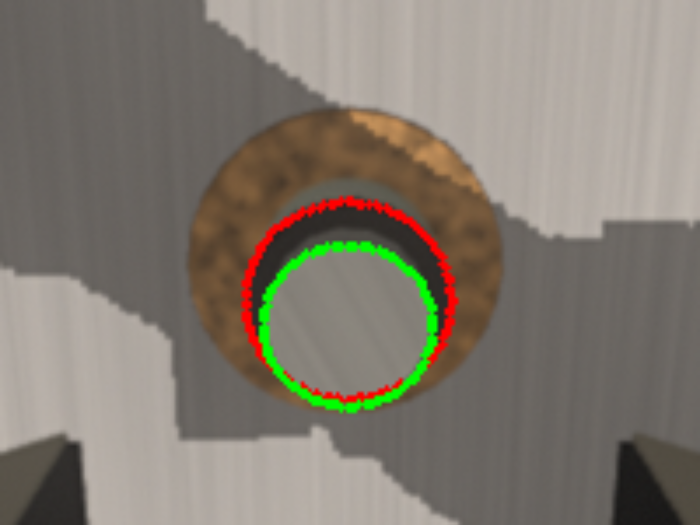

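The tin is centred on the lid. Next the tall bottle.

Call:
{"fn": "drive_tool", "kwargs": {
  "motion": "-0.015 0 -0.013 0 1; -0.04 -0.005 -0.035 0 1; -0.067 -0.01 -0.059 0 1; -0.094 -0.01 -0.083 0 1; -0.121 -0.01 -0.107 0 1; -0.148 -0.01 -0.131 0 1; -0.173 -0.01 -0.153 0 1; -0.195 -0.01 -0.172 0 1; -0.209 -0.01 -0.184 0 1; -0.2135 -0.01 -0.188 0 1; -0.2135 -0.01 -0.188 0 1; -0.2135 -0.01 -0.188 0 1; -0.2135 -0.01 -0.188 0 1"
}}

```text
clock: 34.45
tcp_pos: [437.2, -13.2, 129.4]
tcp_rot: [-0.5, 0.5, -0.5, 0.501]
force: [-0.7, 0.1, 1.0]
opening: 1.002
```

Run:
```python
from h import *
from cell import arm,eyes
w=eyes.get_image("wrist");st=arm.sense();t=st["tcp_pos"]
im=w["image"][:,:,::-1].copy()
for h,r,c,col in ((56,17,(436.3,-12),(0,0,255)),(80,11,(436.3,-12),(0,255,0))):
  for a in np.linspace(0,6.28,120):
    q=pix(w,(c[0]+r*np.cos(a),c[1]+r*np.sin(a),h));cv2.circle(im,tuple(int(x) for x in q),1,col,-1)
cv2.imwrite("pics/n.png",cv2.resize(im[120:300,180:380],None,fx=3.2,fy=3.2))
print(t.round(1),to(st,(436.3,-12,3),0))
```

```text
[437.2 -13.2 129.4] [[-0.0013, 0.1264, -0.0009], 'jaw yaw', np.float64(-0.09), 'twist', np.float64(-0.09)]
```

View pics/n.png

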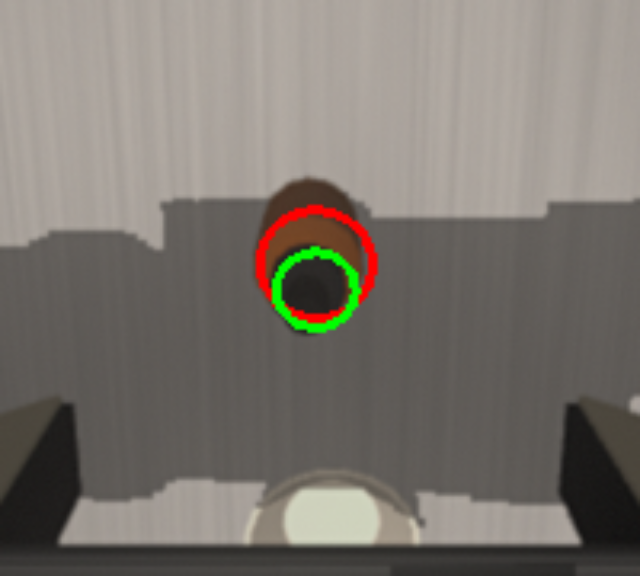

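Call:
{"fn": "drive_tool", "kwargs": {
  "motion": "-0.001 0.01 -0.002 0 0.7; -0.001 0.03 -0.002 0 0.7; -0.001 0.055 -0.002 0 0.7; -0.001 0.08 -0.002 0 0.7; -0.001 0.1 -0.002 0 0.7; -0.001 0.114 -0.002 0 0.7; -0.001 0.123 -0.002 0 0.7; -0.001 0.1265 -0.002 0 0.7; -0.001 0.1265 -0.002 0 0.7; -0.001 0.1265 -0.002 0 0.7; -0.001 0.1265 -0.002 0 0.7"
}}

```text
clock: 35.6
tcp_pos: [435.1, -11.2, 3.5]
tcp_rot: [0.5, -0.5, 0.5, -0.5]
force: [0.4, 0.1, 0.6]
opening: 0.7
```

Call:
{"fn": "drive_tool", "kwargs": {
  "motion": "0.0007 0 0 0 0; 0.0007 0 0 0 0; 0.0007 0 0 0 0; 0.0007 0 0 0 0; 0.0007 0 0 0 0; 0.0007 0 0 0 0; 0.0007 0 0 0 0; 0.0007 0 0 0 0; 0.0007 0 0 0 0"
}}

```text
clock: 36.5
tcp_pos: [434.6, -11.9, 2.9]
tcp_rot: [0.5, -0.5, 0.5, -0.5]
force: [-2.2, 0.1, 2.3]
opening: 0.36
```

Call:
{"fn": "drive_tool", "kwargs": {
  "motion": "0 -0.008 0 0 0; 0 -0.022 0 0 0; 0 -0.038 0.002 0 0; -0.006 -0.05 0.01 0 0; -0.018 -0.055 0.028 0 0; -0.034 -0.055 0.052 0 0; -0.05 -0.055 0.078 0 0; -0.066 -0.055 0.104 0 0; -0.082 -0.055 0.13 0 0; -0.096 -0.055 0.152 0 0; -0.108 -0.055 0.17 0 0; -0.116 -0.055 0.181 0 0; -0.1184 -0.055 0.1847 0 0; -0.1184 -0.055 0.1847 0 0; -0.1184 -0.055 0.1847 0 0; -0.1184 -0.055 0.1847 0 0; -0.1184 -0.055 0.1847 0 0"
}}

```text
clock: 38.2
tcp_pos: [618.8, 105.9, 58.1]
tcp_rot: [0.5, -0.5, 0.5, -0.5]
force: [0.3, 0.9, -0.1]
opening: 0.358
```

Run:
```python
from h import *
from cell import arm,eyes
w=eyes.get_image("wrist");st=arm.sense();t=st["tcp_pos"]
im=w["image"][:,:,::-1].copy()
c5,s5=np.cos(np.radians(-5)),np.sin(np.radians(-5));o=np.array([629.2,219.1])-20*np.array([c5,s5])
def sc(x,y,z): return (o[0]+c5*x-s5*y,o[1]+s5*x+c5*y,z)
print("scale origin",o)
for pts in ([sc(x,-75,30) for x in np.linspace(-85,85,80)],[sc(x,75,30) for x in np.linspace(-85,85,80)],[sc(85,y,30) for y in np.linspace(-75,75,80)],[sc(-85,y,30) for y in np.linspace(-75,75,80)],[(619.3+17*np.cos(a),106.5+17*np.sin(a),0) for a in np.linspace(0,6.28,40)]):
  for p in pts:
    q=pix(w,p);cv2.circle(im,tuple(int(round(x)) for x in q),1,(0,0,255),-1)
cv2.imwrite("pics/o.png",im)
P=cloud(w)
for z0,z1,nm in((22,34,"body"),):
  pass
print(t.round(1),st["opening"],to(st,(619.3,106.5,3.5),0), sc(20,-112,0))
```

```text
scale origin [609.27610604 220.84311485]
[618.9 106.1  58.1] 0.3553454767816733 [[-0.0004, 0.0546, 0.0004], 'jaw yaw', np.float64(-0.04), 'twist', np.float64(-0.04)] (np.float64(619.4385568122623), np.float64(107.52619381372449), 0)
```

View pics/o.png

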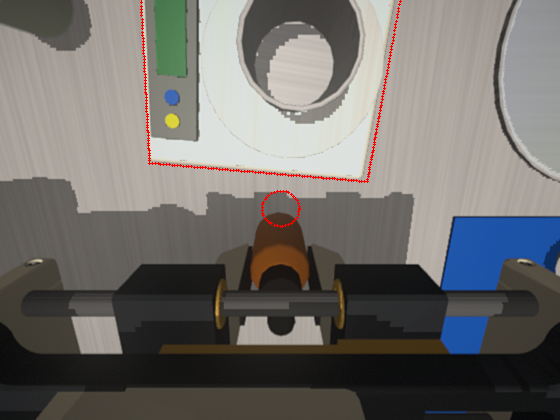

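The scale overlay matches its edges, including the corner at (368,181). Lowering the bottle.

Call:
{"fn": "drive_tool", "kwargs": {
  "motion": "0 0.008 0.0005 0 0; 0 0.02 0.0005 0 0; 0 0.033 0.0005 0 0; 0 0.043 0.0005 0 0; 0 0.049 0.0005 0 0; 0 0.051 0.0005 0 0; 0 0.051 0.0005 0 0; 0 0.051 0.0005 0 0; 0 0.051 0.0005 0 0"
}}

```text
clock: 39.15
tcp_pos: [620.2, 106.5, 7.4]
tcp_rot: [0.5, -0.5, 0.5, -0.5]
force: [-0.3, -0.0, -1.1]
opening: 0.358
```

Call:
{"fn": "drive_tool", "kwargs": {
  "motion": "0 0.001 -0.0006 0 0; 0 0.002 -0.0006 0 0; 0 0.003 -0.0006 0 0; 0 0.0038 -0.0006 0 0; 0 0.0044 -0.0006 0 0; 0 0.0044 -0.0006 0 0; 0 0.0044 -0.0006 0 0"
}}

```text
clock: 39.85
tcp_pos: [619.2, 106.4, 3.0]
tcp_rot: [0.5, -0.5, 0.5, -0.5]
force: [-3.0, 1.0, 5.6]
opening: 0.357
```

Contact. Releasing and lifting straight up.

Call:
{"fn": "drive_tool", "kwargs": {
  "motion": "0 0 0 0 0.55; 0 0 0 0 0.55; 0 0 0 0 0.55; 0 0 0 0 0.55; 0 0 0 0 0.55; 0 0 0 0 0.55; 0 -0.01 0 0 0.6; 0 -0.03 0 0 0.7; 0 -0.06 0 0 0.7; 0 -0.09 0 0 0.7; 0 -0.12 0 0 1; 0 -0.15 0 0 1; 0.03 -0.17 -0.03 0 1; 0.06 -0.18 -0.07 0 1; 0.1 -0.18 -0.11 0 1; 0.13 -0.18 -0.15 0 1; 0.16 -0.18 -0.19 0 1; 0.17 -0.18 -0.2 0 1; 0.17 -0.18 -0.2 0 1; 0.17 -0.18 -0.2 0 1"
}}

```text
clock: 41.85
tcp_pos: [419.7, -63.4, 183.3]
tcp_rot: [0.501, -0.499, 0.5, -0.5]
force: [1.4, 0.4, 0.1]
opening: 0.999
```

Run:
```python
from h import *
from cell import arm,eyes
t=eyes.get_image("top");s=eyes.get_image("side")
print(arm.sense()["tcp_pos"].round(1))
cv2.imwrite("pics/p_t.png",cv2.resize(t["image"][140:280,90:450][:,:,::-1],None,fx=2.2,fy=2.2,interpolation=cv2.INTER_CUBIC))
cv2.imwrite("pics/p_s.png",cv2.resize(s["image"][90:350,130:430][:,:,::-1],None,fx=2.3,fy=2.3,interpolation=cv2.INTER_CUBIC))
for nm,c in(("top",t),("side",s)):
  P=cloud(c).reshape(-1,3);P=P[c["depth"].ravel()>0]
  for n,(x,y),z0,z1,r in (("beaker",(629,219),100,125,40),("tin",(624.6,-226.5),64,85,35),("bottle body",(619.3,106.5),20,60,24),("bottle top",(619.3,106.5),70,115,24),("short",(547,-402),50,80,30),("talljar",(444,264),65,90,35),("dish",(444,-129),12,35,45)):
    q=P[(np.hypot(P[:,0]-x,P[:,1]-y)<r)&(P[:,2]>z0)&(P[:,2]<z1)]
    if len(q): print(nm,n,len(q),np.percentile(q,[2,98],0).round(0).tolist())
```

```text
[420.2 -62.9 182.9]
top beaker 86 [[603.0, 191.0, 102.0], [657.0, 244.0, 117.0]]
top tin 166 [[608.0, -245.0, 68.0], [646.0, -205.0, 78.0]]
top bottle body 40 [[604.0, 89.0, 23.0], [636.0, 121.0, 60.0]]
top bottle top 45 [[611.0, 96.0, 72.0], [630.0, 115.0, 102.0]]
top short 19 [[544.0, -407.0, 53.0], [554.0, -397.0, 70.0]]
top talljar 208 [[422.0, 245.0, 69.0], [466.0, 288.0, 81.0]]
side beaker 121 [[602.0, 189.0, 101.0], [655.0, 246.0, 115.0]]
side tin 216 [[605.0, -247.0, 65.0], [643.0, -208.0, 76.0]]
side bottle body 132 [[602.0, 87.0, 21.0], [631.0, 108.0, 59.0]]
side bottle top 61 [[609.0, 94.0, 71.0], [626.0, 112.0, 101.0]]
side short 53 [[539.0, -409.0, 50.0], [551.0, -398.0, 68.0]]
side talljar 100 [[431.0, 243.0, 66.0], [466.0, 289.0, 79.0]]
side dish 221 [[411.0, -165.0, 12.0], [474.0, -102.0, 25.0]]
```

View pics/p_t.png

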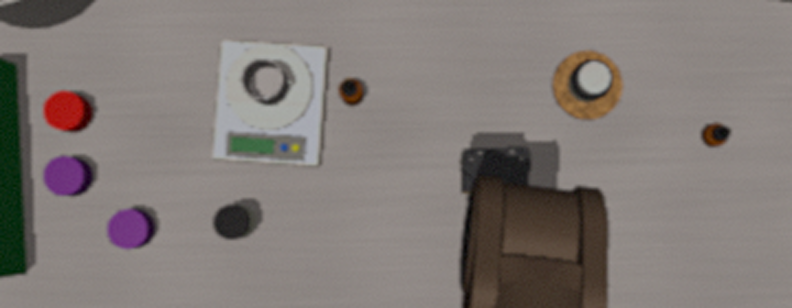

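View pics/p_s.png

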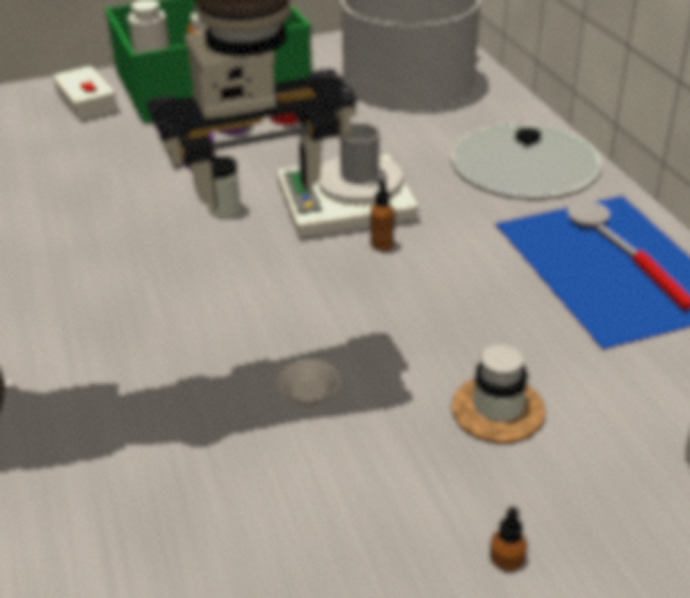

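Both views show everything upright and in place: beaker (630,218), tin (626,-225) and bottle (620,105). The short bottle, tall jar and dish have not moved. Handing in.

```bash
python3 -c "
from cell import arm
print(arm.close_job())"
```

```text
the job is handed in; nothing more can be done
None
```

The layout is done in the order asked and handed in at about 42 s. The beaker is on the scale pan, the squat jar is on the trivet with the tin on its lid, and the tall dropper bottle is beside the scale on the trivet side.

- **Final checks:** the top and side views show everything upright and the gripper clear. Beaker, jar and tin are centred to within about 2 mm. The bottle is level with the pan's centre, with a gap of about 20 mm to the scale. The short bottle, tall jar and dish are where they were.
- **What disagreed:** the fingers really end about 37 mm short of the reported TCP, as both the wrist and side depth images showed. Because of this, my first close on the jar shut just above its lid, without touching it. The beaker had already been carried and set down by its rim alone. From then on I allowed for the offset, and every grasp closed to the expected width.
- **Forces:** each set-down showed contact at about 5–6 N before I released.

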